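Clear, enter and release the push-button lock of the lustre box

ROBOT

A 6-joint arm with a two-finger parallel gripper is mounted at the origin on a cart in front of the work surface, level with it; the furniture and walls round the work are solid. World frame = base frame: x ahead of the robot, y to its left, z up, the work surface at z = 0. Lengths are in m, angles in rad, forces in N, time in s.
With the tool pointing down it reaches from about 0.25 to 0.725 m from the base axis. Payload 4 kg.
Tool frame: the origin (TCP) lies at the very end of the fingers, on their centre line; the grasp point (between the pads) lies 19 mm behind it; z points along the fingers, y is the line along which they close (so a half turn about z gives the same grasp; the last joint's range is limited). The gripper opens to 85 mm and grips with 20 to 120 N. Pads are 22 mm wide; open, the fingers measure 114 mm over their backs; the gripper's body (76 mm by 85 mm) begins 54 mm behind the grasp point. The pads swing forward as they close: fully open they stand 13 mm farther back than shut.
Start: joints at [1.239, 0.241, 0.005, 1.335, 0, 1.571], TCP at [0.163, 0.473, 0.231] pointing down, gripper open.
Joint ranges: [-2.72, 2.72], [-1.05, 1.87], [-1.09, 1.28], [-1.99, 2.15], [-1.42, 1.44], [-3.14, 3.14]. Speed limits (rad/s): [2.79, 2.79, 3.14, 3.14, 3.14, 3.14].

INTERFACE

Orientations are given as a unit quaternion [x, y, z, w].
In Python, from workcell import bot, vision, workorder gives the robot as it stands.
- The arm moves only by the shell command python3 -m creep 'ROWS' [OPENING]. ROWS is JSON, a list of rows, each a list of 2 entries, a list of its own where there are three numbers: the shift along the tool's x, y, z in mm, then the turn, a rotation vector about the tool's x, y, z in rad. In form: [[[dx, dy, dz], [wx, wy, wz]], ...]. A call has 1 to 12 rows; each row shifts and turns the commanded pose from where the row before left it, along the tool's axes as they then stand; what a row does not reach is not made up. A row lasts 1/8 s, in which the tool goes at most 62.5 mm and 10.7 degrees, less where a joint would pass 70% of its speed; a pose out of reach is approached as far as the arm can. A call is refused whole if a number of a shift passes 62.5 or a number of a turn 0.188, either way. A call with a gripper value outside its range is refused whole. OPENING is the finger opening in mm, from 0 to 85.4, set as the call begins (- or left out, the last holds). The fingers move at their own pace and stop on an object; the grip force is fixed at half the most. Time passes only in rows, so rows that do not move let the fingers close. It gives the time, the measured TCP pose, the force, the opening and the grip force at its end, in the units of the state.
- bot.get_obs(): the state, without advancing time (a new reading comes with each control period).
- vision.camera(name): name is "scene" or "top" or "wrist"; returns a dict with "image" (384x512x3 uint8, blue, green, red), "z_map" (384x512 float32, m along the optical axis (not along the pixel's ray), 0 where there is no reading), "K" (3x3 intrinsics, pixels), "rvec" (rotation vector, rad) and "tvec" (3), from world to camera coordinates, as OpenCV has them; the wrist camera has in their place "tool_from_camera" (4x4, takes a point from camera to tool coordinates, whose origin is the TCP and whose axes are the flange's). Camera axes: x right, y down, z forward; pixel columns grow to the right and rows downward; lengths in m; the calibration is good to about 2 mm. A picture is of the moment at which its call begins: read the wrist's pose just before it.
- workorder.job_done(): hands the job in; it is judged then, once.
Trained networks look in a picture, given as the dict that the camera call returned (one of the last four; its "shot" number tells which), for a name from the list of things; names that differ only in an ending like _2 or _b are one class to them, and where a whole thing is asked for, a point or a joint stands for the part that bears it (a point fixed in the world has none). Each returns a list of dicts, best first, with "score" (0 to 1); they miss things now and then, are a little off and sometimes report something else, mostly with a low value. They report only what shows in the picture. A call takes as long as a camera call.
- vision.spot_in(picture, query): "position" ([column, row] in pixels, amid what is visible of it).
- vision.place_of(picture, query): "position" ([column, row] in pixels: a listed point, or the origin of a listed thing).
The state is a dict: "clock": time; "joint_pos": joint angles; "joint_vel": joint speeds; "tau": joint torques, N m; "eef_pos": TCP position; "tool_rot": TCP orientation; "ft_force": force on the tool from outside, world axes, zero at the start; "ft_torque": the same for the moment, N m; "grip_width": finger opening in m; "grasp_force": force on a finger pad.
Only numpy, scipy, OpenCV 4.12 (cv2) and the standard library are available. Lean on these libraries where they do the work, as an engineer would, in place of code of your own. Each camera call takes 0.05 s, during which the arm holds its last target. There are 200 camera calls.

TASK

Open the grey steel lock box on the table so that the lustre bottles in it can be reached; its push-button lock still has wrong keys pressed from last time. With the tips of the fingers, first press the long clear bar fully down so that all the round keys pop up, then press down the second and the fourth round key, counted from the left as you face the box from its lock side, and then press the ribbed release paddle fully down so that the lid springs open by itself. Only press these: do not push, grip or lift the lid or its handle, lift nothing else either, and leave the things around the box where they stand.

Things in the scene. Friction and masses are not known exactly. Their poses are not given: they have to be found in the camera images.
- lockbox: grey steel lock box fixed to the table, 205 (x) x 220 (y) mm, its deck 85 mm high. Origin: centre of the underside. Its -x side is the lock side, towards the robot; +y is left from there. On the deck: row of four round keys at x = -33 mm, clear bar and paddle at x = -78 mm; the lid lies behind. The paddle goes down only while keys 2 and 4 are down and 1 and 3 up.
- key1_top (a point): centre of the top of round key 1 of 4, counted from the left (+y of the box): upright steel push key, 18 mm in diameter, keys 44 mm apart. Top 9 mm above the deck when up, 3 mm when down. The point moves with the key.
- key2_top (a point): centre of the top of round key 2 of 4, counted from the left (+y of the box): upright steel push key, 18 mm in diameter, keys 44 mm apart. Top 9 mm above the deck when up, 3 mm when down. The point moves with the key.
- key3_top (a point): centre of the top of round key 3 of 4, counted from the left (+y of the box): upright steel push key, 18 mm in diameter, keys 44 mm apart. Top 9 mm above the deck when up, 3 mm when down. The point moves with the key.
- key4_top (a point): centre of the top of round key 4 of 4, counted from the left (+y of the box): upright steel push key, 18 mm in diameter, keys 44 mm apart. Top 9 mm above the deck when up, 3 mm when down. The point moves with the key.
- key1 (a joint): how far round key 1 is down: 0 up, 0.006 m fully down. Detent: about 1 N takes it past half-way, then it snaps on and stays down; short of that it snaps back. Only the clear bar brings it up again. At the start it may be up, down or part-way.
- key2 (a joint): how far round key 2 is down: 0 up, 0.006 m fully down. Detent: about 1 N takes it past half-way, then it snaps on and stays down; short of that it snaps back. Only the clear bar brings it up again. At the start it may be up, down or part-way.
- key3 (a joint): how far round key 3 is down: 0 up, 0.006 m fully down. Detent: about 1 N takes it past half-way, then it snaps on and stays down; short of that it snaps back. Only the clear bar brings it up again. At the start it may be up, down or part-way (this one is always down).
- key4 (a joint): how far round key 4 is down: 0 up, 0.006 m fully down. Detent: about 1 N takes it past half-way, then it snaps on and stays down; short of that it snaps back. Only the clear bar brings it up again. At the start it may be up, down or part-way.
- clear_top (a point): centre of the top of the clear bar: the long black bar in the row nearest the robot, on the left, 16 x 60 mm (long along y of the box), top 10 mm above the deck when up. The point moves with the bar.
- clear (a joint): how far the clear bar is down: 0 up, 0.0065 m fully down. Springs back when let go. Pressed fully down it pushes all round keys up; that takes 4 to 8 N, the more the more keys are down.
- release_top (a point): centre of the top of the release paddle: the wide ribbed metal paddle in the row nearest the robot, on the right, 26 x 40 mm (long along y of the box), top 12 mm above the deck when up. The point moves with the paddle.
- release (a joint): how far the release paddle is down: 0 up, 0.008 m fully down. Springs back when let go; about 4 N fully down. Beyond 0.006 m the lid is freed. With a wrong combination it stops at about 0.0015 m.
- lid: lid of the box, 108 (x) x 220 (y) x 10 mm with a small bar handle on top, behind the keys; its front edge is 27 mm behind the middles of the round keys. Origin: on its hinge axis, along the far edge of the box, 77 mm above the table. Latched shut: its z axis is upright. Once freed it springs open by itself in about a second, away from the keys, until its z axis is tilted 1.45 rad.
- bottle_2: small round glaze bottle, 42 mm wide, 66 mm high; a bystander. Origin: centre of its underside.
- bottle_3: small round glaze bottle, 48 mm wide, 74 mm high; a bystander. Origin: centre of its underside.
- bottle_6: small round glaze bottle, 49 mm wide, 78 mm high; a bystander. Origin: centre of its underside.
- water_jar: clear jar with water for brushes, 68 mm wide, 88 mm high; a bystander. Origin: centre of its underside.
- bisque_cup: unglazed cup with a handle standing on the round banding wheel, 67 x 98 x 66 mm; a bystander. Origin: centre of its underside.
- tape_roll: roll of masking tape lying flat, 104 mm wide, 25 mm high; a bystander. Origin: centre of its underside.

How it is judged:
By the outcome, as a careful person would: the job done as asked, in the order asked, and still so for the second after the job is handed in, with the robot touching nothing.
It also fails if it takes over 48 s, if anything falls off the work surface, if the arm or the gripper's body presses on something with over 40 N, if the wrist force passes 120 N, or if a joint passes its speed limit or range.

## Working session

There is one attempt and no reset: what is moved stays moved. The work goes in short steps, Python scripts to look and compute and a shell command to move; the robot and the scene stay as the last step left them, time stands still between calls to the robot, and variables do not carry over. Pictures are saved under pics/ and viewed, at most 10 in all, crops included, and the job is handed in when it is done.

```bash
mkdir -p pics; cat > h.py <<'E'
import numpy as np, cv2
from scipy.spatial.transform import Rotation as R
from workcell import bot, vision, workorder
def pix2w(p,uv,z=None):
    """world point from a fixed camera; z given -> ray/plane, else depth"""
    u,v=uv;K=p["K"];Rm=cv2.Rodrigues(np.array(p["rvec"],float))[0];t=np.array(p["tvec"],float).ravel()
    r=np.linalg.inv(K)@[u,v,1]
    if z is None: d=p["z_map"][int(round(v)),int(round(u))]; return Rm.T@(r*d-t)
    c=-Rm.T@t; w=Rm.T@r; return c+w*(z-c[2])/w[2]
E
python3 - <<'E'
from h import *
o=bot.get_obs(); print(o["clock"],o["eef_pos"],o["tool_rot"],R.from_quat(o["tool_rot"]).as_matrix().round(3))
ims=[]
for c in ["top","scene"]:
    p=vision.camera(c); cv2.imwrite(f"pics/{c}.png",p["image"])
    for q,z in [("lockbox",0),("key1_top",.09),("key2_top",.09),("key3_top",.09),("key4_top",.09),("clear_top",.095),("release_top",.097),("lid",.077)]:
        r=vision.place_of(p,q)
        for d in r[:1]: print(c,q,round(d["score"],2),np.round(d["position"],1),pix2w(p,d["position"],z).round(4),pix2w(p,d["position"]).round(4))
E
```

```text
0.0 [0.16266554 0.47212633 0.23039974] [ 1.65128550e-01  9.86271489e-01 -1.04134649e-03 -1.67320286e-04] [[-0.945  0.326 -0.001]
 [ 0.326  0.945 -0.002]
 [-0.    -0.002 -1.   ]]
top lockbox 0.85 [301.6 209.6] [ 0.4807 -0.302   0.    ] [ 0.4788 -0.2897  0.0866]
top key1_top 0.67 [207. 182.] [ 0.5479 -0.0417  0.09  ] [ 0.5501 -0.039   0.0659]
top key2_top 0.39 [298.1 214.2] [ 0.4666 -0.2801  0.09  ] [ 0.4666 -0.2796  0.0937]
top key3_top 0.38 [312.6 224.5] [ 0.4403 -0.318   0.09  ] [ 0.4403 -0.3179  0.0905]
top key4_top 0.4 [330.  232.9] [ 0.419  -0.3633  0.09  ] [ 0.4189 -0.3641  0.0866]
top clear_top 0.61 [279.3 227.7] [ 0.4313 -0.2309  0.095 ] [ 0.4311 -0.2314  0.0889]
top release_top 0.47 [315.1 245.9] [ 0.3857 -0.3232  0.097 ] [ 0.3853 -0.3241  0.0921]
top lid 0.86 [327.5 175.5] [ 0.5705 -0.3601  0.077 ] [ 0.5691 -0.3574  0.0893]
scene lockbox 0.97 [297.3 253.5] [ 0.4873 -0.3048  0.    ] [ 0.3989 -0.3508  0.0849]
scene key1_top 0.45 [277.  209.1] [ 0.4909 -0.2423  0.09  ] [ 0.4892 -0.2434  0.0914]
scene key2_top 0.44 [283.9 220.6] [ 0.4645 -0.2776  0.09  ] [ 0.4611 -0.2797  0.0928]
scene clear_top 0.72 [257.5 216.8] [ 0.4351 -0.2309  0.095 ] [ 0.4353 -0.2307  0.0948]
scene release_top 0.84 [283.2 247.5] [ 0.3843 -0.3283  0.097 ] [ 0.3837 -0.3287  0.0976]
scene lid 0.59 [347.2 218. ] [ 0.5752 -0.3705  0.077 ] [ 0.5615 -0.3752  0.0867]
```

View pics/top.png

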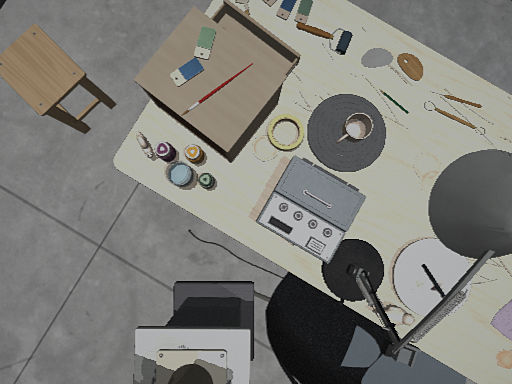

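View pics/scene.png

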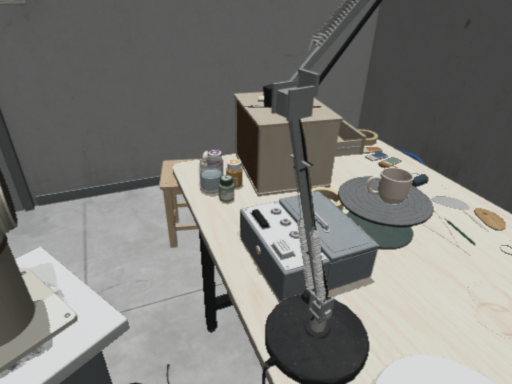

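The top view shows the box with its keys at (284,207), (298,215), (312,224) and (327,232), the clear bar at (281,226) and the paddle at (316,245). The scene view matches it. A lamp base stands right beside the box at (352,270) and its arm rises from there, so I'll fit the box pose and check the lamp clearance.

```bash
cat >> h.py <<'E'
L={"key1_top":(-.033,.066),"key2_top":(-.033,.022),"key3_top":(-.033,-.022),"key4_top":(-.033,-.066)}
def fit(A,B):
    A=np.array(A);B=np.array(B);a=A-A.mean(0);b=B-B.mean(0)
    th=np.arctan2((a[:,0]*b[:,1]-a[:,1]*b[:,0]).sum(),(a*b).sum())
    M=np.array([[np.cos(th),-np.sin(th)],[np.sin(th),np.cos(th)]]); t=B.mean(0)-M@A.mean(0)
    return th,t,(A@M.T+t-B)
E
python3 - <<'E'
from h import *
p=vision.camera("top"); A=[(-.033,.066),(-.033,.022),(-.033,-.022),(-.033,-.066)]
px=[(284,207),(298.1,214.7),(312.4,224),(327,232.5)]
B=[pix2w(p,u,.091)[:2] for u in px]; th,t,r=fit(A,B); print(np.degrees(th),t,r.round(4).tolist())
M=np.array([[np.cos(th),-np.sin(th)],[np.sin(th),np.cos(th)]])
for n,u,z in [("clear",(280.5,226.5),.095),("rel",(315.5,245.5),.097)]: print(n,M.T@(pix2w(p,u,z)[:2]-t))
for c in ["top","scene"]:
    p=vision.camera(c); z=p["z_map"];v,u=np.nonzero(z>0)
    Rm=cv2.Rodrigues(np.array(p["rvec"],float))[0];tt=np.array(p["tvec"],float).ravel()
    W=(np.c_[u,v,np.ones(len(u))]@np.linalg.inv(p["K"]).T*z[v,u][:,None]-tt)@Rm
    for a,b in [(-.02,.01),(.01,.04),(.04,.08),(.08,.11),(.11,.15),(.15,.2),(.2,.3),(.3,.4),(.4,.5),(.5,.6),(.6,.8)]:
        s=W[(W[:,2]>a)&(W[:,2]<b)&(W[:,1]<-.36)&(W[:,1]>-.75)&(W[:,0]>0.)&(W[:,0]<.42)]
        if a>-.02 and len(s): print(c,a,b,len(s),np.percentile(s,[2,50,98],axis=0)[:,:2].round(3).tolist())
E
```

```text
-30.30429236483529 [ 0.48147209 -0.31557611] [[0.0013, 0.0012], [-0.0013, 0.0001], [0.0003, -0.0006], [-0.0004, -0.0006]]
clear [-0.08181672  0.04669775]
rel [-0.07744265 -0.05529079]
top 0.01 0.04 4745 [[0.205, -0.74], [0.315, -0.516], [0.396, -0.372]]
top 0.04 0.08 337 [[0.178, -0.592], [0.197, -0.556], [0.389, -0.387]]
top 0.08 0.11 410 [[0.309, -0.455], [0.372, -0.388], [0.419, -0.362]]
top 0.11 0.15 81 [[0.296, -0.447], [0.306, -0.436], [0.324, -0.418]]
top 0.15 0.2 112 [[0.287, -0.443], [0.297, -0.43], [0.312, -0.415]]
top 0.2 0.3 287 [[0.264, -0.443], [0.279, -0.424], [0.296, -0.41]]
top 0.3 0.4 256 [[0.242, -0.43], [0.255, -0.417], [0.268, -0.407]]
top 0.4 0.5 1087 [[0.221, -0.427], [0.249, -0.411], [0.313, -0.38]]
top 0.5 0.6 1489 [[0.306, -0.487], [0.375, -0.445], [0.419, -0.421]]
scene 0.01 0.04 9382 [[0.235, -0.665], [0.314, -0.478], [0.4, -0.369]]
scene 0.04 0.08 695 [[0.303, -0.46], [0.345, -0.403], [0.418, -0.361]]
scene 0.08 0.11 608 [[0.303, -0.461], [0.318, -0.43], [0.417, -0.361]]
scene 0.11 0.15 320 [[0.289, -0.454], [0.301, -0.443], [0.323, -0.421]]
scene 0.15 0.2 457 [[0.278, -0.451], [0.288, -0.438], [0.31, -0.417]]
scene 0.2 0.3 1033 [[0.259, -0.447], [0.273, -0.429], [0.287, -0.412]]
scene 0.3 0.4 1120 [[0.236, -0.433], [0.25, -0.421], [0.267, -0.409]]
scene 0.4 0.5 3777 [[0.218, -0.439], [0.251, -0.421], [0.321, -0.383]]
scene 0.5 0.6 260 [[0.299, -0.445], [0.317, -0.43], [0.336, -0.419]]
```

```bash
python3 -m creep '[[[-30,-36,0],[0,0,0]],[[-31,-36,0],[0,0,0]],[[-31,-36,0],[0,0,0]],[[-31,-36,0],[0,0,0]],[[-31,-36,0],[0,0,0]],[[-31,-36,0],[0,0,0]],[[-31,-36,0],[0,0,0]],[[-31,-36,0],[0,0,0]]]' 0; python3 -c "
from h import *
print(bot.get_obs()['joint_pos'])"
```

```text
clock: 2.05
eef_pos: [0.303, 0.1186, 0.2316]
tool_rot: [0.165, 0.986, 0.0, 0.001]
ft_force: [1.2, 0.7, 0.3]
grip_width: -0.0002
grasp_force: 0.0
[ 3.73140098e-01 -1.11833804e-01 -3.75786190e-01  1.30547262e+00
 -4.80355194e-05  7.04508873e-01]
```

```bash
python3 -m creep '[[[-31,-36,0],[0,0,0]],[[-31,-36,0],[0,0,0]],[[-31,-36,0],[0,0,0]],[[-31,-36,0],[0,0,0]],[[-31,-36,0],[0,0,0]],[[-30,-36,0],[0,0,0]],[[-30,-36,0],[0,0,0]],[[-30,-36,0],[0,0,0]],[[0,0,0],[0,0,0.1]],[[0,0,0],[0,0,0.097]],[[0,0,0],[0,0,0]]]'; cat >> h.py <<'E'
def wrist():
    o=bot.get_obs(); p=vision.camera("wrist"); T=np.eye(4); T[:3,:3]=R.from_quat(o["tool_rot"]).as_matrix(); T[:3,3]=o["eef_pos"]
    return o,p,T@p["tool_from_camera"]
def w2(p,T,uv,z):
    r=T[:3,:3]@np.linalg.inv(p["K"])@[uv[0],uv[1],1]; c=T[:3,3]; return c+r*(z-c[2])/r[2]
E
python3 - <<'E'
from h import *
o,p,T=wrist(); cv2.imwrite("pics/w1.png",p["image"]); print(o["eef_pos"],o["joint_pos"].round(3),o["ft_force"],p["tool_from_camera"].round(3).tolist())
for q,z in [("key1_top",.091),("key2_top",.091),("key3_top",.091),("key4_top",.091),("clear_top",.095),("release_top",.097)]:
    for d in vision.place_of(p,q)[:2]: print(q,round(d["score"],2),np.round(d["position"],1),w2(p,T,d["position"],z).round(4))
E
```

```text
clock: 3.42
eef_pos: [0.4403, -0.2323, 0.2312]
tool_rot: [0.261, 0.965, 0.0, -0.0]
ft_force: [0.6, -0.0, 0.4]
grip_width: -0.0003
grasp_force: 0.0
[ 0.44034683 -0.23229705  0.2311611 ] [-4.850e-01  2.370e-01 -1.000e-03  1.334e+00 -0.000e+00  4.300e-02] [ 0.61410508 -0.0362113   0.35800161] [[-0.001, -0.959, -0.283, 0.071], [1.0, -0.001, 0.001, 0.001], [-0.001, -0.283, 0.959, -0.143], [0.0, 0.0, 0.0, 1.0]]
key1_top 0.77 [270.3 226.1] [ 0.4905 -0.2406  0.091 ]
key1_top 0.26 [138.1 185. ] [ 0.3916 -0.3273  0.091 ]
key2_top 0.72 [227.2 225.5] [ 0.4687 -0.2766  0.091 ]
key3_top 0.78 [179.4 221.7] [ 0.4418 -0.3146  0.091 ]
key4_top 0.68 [131.8 228.7] [ 0.4244 -0.359   0.091 ]
clear_top 0.88 [253.  182.7] [ 0.4432 -0.2325  0.095 ]
release_top 0.73 [138.2 186.4] [ 0.3924 -0.3252  0.097 ]
```

View pics/w1.png

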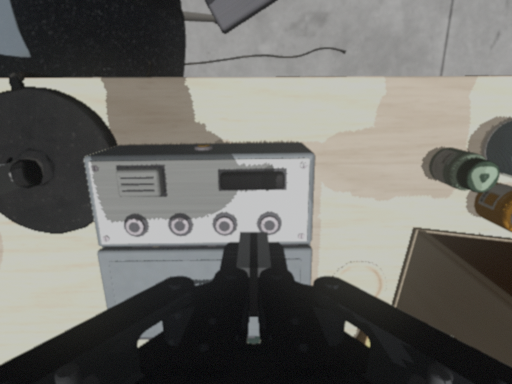

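The wrist view shows the clear bar at (253,180), the paddle at (141,181), and the keys at (270,224), (225,224), (180,225) and (135,226). I'll fit the pose from these points.

```bash
python3 - <<'E'
from h import *
o,p,T=wrist(); K=[.066,.022,-.022,-.066]
A=[(-.033,y) for y in K]+[(-.078,.047),(-.078,-.055)]
px=[(270,223),(225,223),(180,224),(135,225),(253,180),(141,181)]; z=[.091]*4+[.095,.097]
B=[w2(p,T,u,h)[:2] for u,h in zip(px,z)]
th,t,r=fit(A,B); print(np.degrees(th),t,(r*1000).round(1).tolist(),"\n",np.array(B).round(4))
M=np.array([[np.cos(th),-np.sin(th)],[np.sin(th),np.cos(th)]])
print((M@np.array(A).T).T+t)
zm=p["z_map"]
for u,v in px+[(206,200),(110,260)]:
    zc=np.median(zm[v-2:v+3,u-2:u+3]); print((T@np.r_[np.linalg.inv(p["K"])@[u,v,1]*zc,1])[:3].round(4))
E
```

```text
-30.12964189880048 [ 0.48412795 -0.3122253 ] [[0.9, 0.4], [1.0, 0.2], [0.2, 0.6], [-0.5, 1.1], [-1.0, -1.5], [-0.7, -0.9]] 
 [[ 0.4878 -0.239 ]
 [ 0.4656 -0.2769]
 [ 0.4443 -0.3153]
 [ 0.423  -0.3538]
 [ 0.4412 -0.231 ]
 [ 0.3897 -0.3198]]
[[ 0.48871576 -0.23857781]
 [ 0.4666296  -0.27663306]
 [ 0.44454343 -0.3146883 ]
 [ 0.42245727 -0.35274354]
 [ 0.44025842 -0.23242264]
 [ 0.38905868 -0.32064161]]
[ 0.4876 -0.2389  0.0916]
[ 0.4653 -0.2766  0.0921]
[ 0.4446 -0.3158  0.0898]
[ 0.4229 -0.3535  0.0916]
[ 0.441  -0.2309  0.0958]
[ 0.3897 -0.3193  0.0979]
[ 0.4375 -0.2816  0.0859]
[ 0.4417 -0.4004  0.0881]
```

```bash
python3 -m creep '[[[1,0,40],[0,0,0]],[[0,0,40],[0,0,0]],[[0,0,30],[0,0,0]],[[0,0,17],[0,0,0]],[[0,0,0],[0,0,0]]]'; python3 -m creep '[[[0,0,4],[0,0,0]],[[0,0,4],[0,0,0]],[[0,0,2],[0,0,0]],[[0,0,2],[0,0,0]],[[0,0,1],[0,0,0]],[[0,0,0],[0,0,0]]]'
```

```text
clock: 4.45
eef_pos: [0.4384, -0.231, 0.103]
tool_rot: [0.261, 0.965, 0.0, -0.002]
ft_force: [-0.4, -0.8, -0.1]
grip_width: 0.0
grasp_force: 0.0
clock: 5.2
eef_pos: [0.4399, -0.2318, 0.0918]
tool_rot: [0.261, 0.965, -0.0, 0.001]
ft_force: [-1.0, 0.0, 4.2]
grip_width: -0.0003
grasp_force: 2.3
```

```bash
python3 -m creep '[[[0,0,1],[0,0,0]],[[0,0,1],[0,0,0]],[[0,0,0],[0,0,0]]]';python3 -m creep '[[[0,0,1],[0,0,0]],[[0,0,0],[0,0,0]]]';python3 -m creep '[[[0,0,1],[0,0,0]],[[0,0,0],[0,0,0]]]'
```

```text
clock: 5.58
eef_pos: [0.4399, -0.2318, 0.0895]
tool_rot: [0.261, 0.965, -0.0, 0.0]
ft_force: [0.2, 0.5, 3.6]
grip_width: 0.0003
grasp_force: 1.8
clock: 5.82
eef_pos: [0.4399, -0.2318, 0.0886]
tool_rot: [0.261, 0.965, -0.0, 0.0]
ft_force: [0.5, 1.1, 5.4]
grip_width: -0.0002
grasp_force: 2.5
clock: 6.08
eef_pos: [0.4399, -0.2318, 0.0885]
tool_rot: [0.261, 0.965, -0.0, 0.001]
ft_force: [-1.8, 1.3, 11.2]
grip_width: -0.0001
grasp_force: 5.6
```

```bash
python3 -m creep '[[[0,0,1],[0,0,0]],[[0,0,0],[0,0,0]],[[0,0,-15],[0,0,0]],[[0,0,-30],[0,0,0]],[[30,0,-30],[0,0,0]],[[0,0,0],[0,0,0]]]'
python3 - <<'E'
from h import *
o,p,T=wrist(); print(o["eef_pos"])
im=p["image"]; zm=p["z_map"]
for n,w in {"k1":(.4887,-.2386),"k2":(.4666,-.2766),"k3":(.4445,-.3147),"k4":(.4225,-.3527),"clr":(.4403,-.2324),"rel":(.389,-.3206)}.items():
    c=np.linalg.inv(T)@[*w,.093,1]; q=p["K"]@c[:3]; u,v=(q[:2]/q[2]).round().astype(int)
    if 3<u<508 and 3<v<380:
        zc=np.median(zm[v-2:v+3,u-2:u+3]); print(n,u,v,(T@np.r_[np.linalg.inv(p["K"])@[u,v,1]*zc,1])[:3].round(4))
cv2.imwrite("pics/w2.png",im)
E
```

```text
clock: 6.82
eef_pos: [0.4134, -0.2163, 0.1631]
tool_rot: [0.261, 0.965, -0.0, 0.001]
ft_force: [0.6, 0.5, -0.5]
grip_width: -0.0001
grasp_force: 0.0
[ 0.41339594 -0.21633504  0.16306772]
k1 275 294 [ 0.4073 -0.2032  0.22  ]
k2 220 294 [ 0.3985 -0.2184  0.2199]
k3 164 295 [ 0.3896 -0.2337  0.2203]
k4 108 295 [ 0.4219 -0.3511  0.095 ]
clr 251 242 [ 0.4044 -0.2107  0.1797]
rel 114 243 [ 0.3881 -0.3175  0.0983]
```

View pics/w2.png

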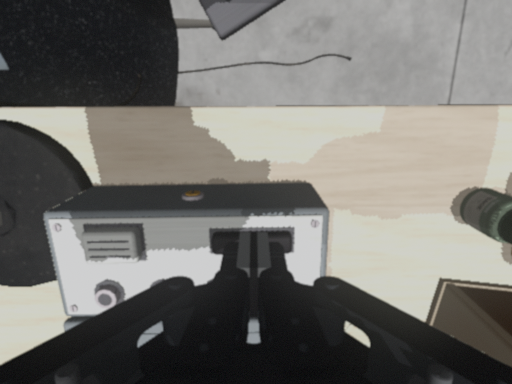

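Only key 4 is visible, standing up at (108,295); the gripper hides the other keys. I'll rise while moving towards key 2 and check all four.

```bash
python3 -m creep '[[[-15,-12,-35],[0,0,0]],[[-16,-13,-32],[0,0,0]],[[0,0,0],[0,0,0]],[[0,0,0],[0,0,0]]]'
cat > d.py <<'E'
from h import *
o,p,T=wrist(); print(o["eef_pos"])
zm=p["z_map"]; Ki=np.linalg.inv(p["K"])
for n,w in {"k1":(.4887,-.2386),"k2":(.4666,-.2766),"k3":(.4445,-.3147),"k4":(.4225,-.3527),"clr":(.4403,-.2324),"rel":(.389,-.3206)}.items():
    c=np.linalg.inv(T)@[*w,.093,1]; q=p["K"]@c[:3]; u,v=(q[:2]/q[2]).round().astype(int)
    if 9<u<500 and 9<v<370:
        vv,uu=np.mgrid[v-22:v+23,u-22:u+23]; vv=vv.clip(0,383).ravel(); uu=uu.clip(0,511).ravel(); zc=zm[vv,uu]
        P=(Ki@np.c_[uu,vv,np.ones(len(uu))].T*zc).T@T[:3,:3].T+T[:3,3]
        d=np.hypot(P[:,0]-w[0],P[:,1]-w[1]); ok=P[:,2]<.12
        print(n,u,v,"top",np.median(P[ok&(d<.006),2]).round(4),"deck",np.median(P[ok&(d>.013)&(d<.018),2]).round(4), "hi-centroid",P[ok&(P[:,2]>.0905)&(d<.016)].mean(0).round(4))
import sys; cv2.imwrite(f"pics/{sys.argv[1]}.png",p["image"])
E
python3 d.py w3
```

```text
clock: 7.38
eef_pos: [0.4272, -0.2533, 0.2265]
tool_rot: [0.261, 0.965, 0.0, -0.002]
ft_force: [0.2, 0.7, -0.6]
grip_width: -0.0
grasp_force: 0.0
[ 0.42722035 -0.25330058  0.22647921]
k1 298 227 top 0.0953 deck 0.0861 hi-centroid [ 0.4876 -0.2404  0.0948]
k2 251 228 top 0.0952 deck 0.086 hi-centroid [ 0.4639 -0.2772  0.0947]
k3 205 228 top 0.095 deck 0.086 hi-centroid [ 0.4448 -0.3163  0.0946]
k4 159 228 top 0.0947 deck 0.0859 hi-centroid [ 0.4233 -0.3544  0.0945]
clr 279 182 top 0.0959 deck 0.0868 hi-centroid [ 0.4405 -0.2324  0.0955]
rel 167 182 top 0.0981 deck 0.0969 hi-centroid [ 0.3896 -0.321   0.0976]
```

View pics/w3.png

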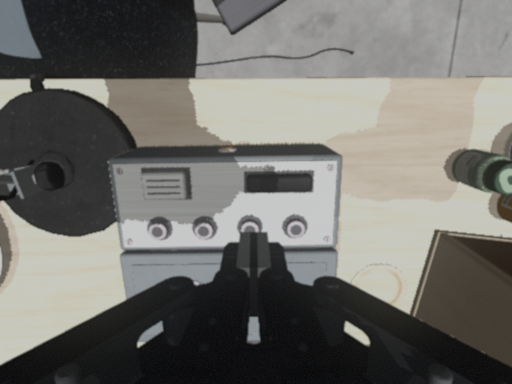

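All four keys stand about 9 mm above the deck, at (159,228), (205,228), (251,228) and (298,227), so the clear worked. Next I'll press key 2.

```bash
python3 -m creep '[[[-23,0,40],[0,0,0]],[[-22,0,40],[0,0,0]],[[0,0,30],[0,0,0]],[[0,0,14],[0,0,0]],[[0,0,0],[0,0,0]],[[0,0,5],[0,0,0]],[[0,0,2],[0,0,0]],[[0,0,2],[0,0,0]],[[0,0,2],[0,0,0]],[[0,0,2],[0,0,0]],[[0,0,0],[0,0,0]]]'; python3 -m creep '[[[0,0,1],[0,0,0]],[[0,0,0],[0,0,0]]]';python3 -m creep '[[[0,0,1],[0,0,0]],[[0,0,0],[0,0,0]]]'
```

```text
clock: 8.8
eef_pos: [0.4665, -0.2763, 0.0911]
tool_rot: [0.261, 0.965, 0.0, -0.0]
ft_force: [0.3, -0.5, -0.2]
grip_width: -0.0001
grasp_force: 0.0
clock: 9.05
eef_pos: [0.4666, -0.2763, 0.0902]
tool_rot: [0.261, 0.965, 0.0, -0.0]
ft_force: [-0.6, 0.0, -0.2]
grip_width: 0.0004
grasp_force: 0.0
clock: 9.3
eef_pos: [0.4666, -0.2764, 0.0892]
tool_rot: [0.261, 0.965, 0.0, -0.0]
ft_force: [1.0, 0.6, 0.0]
grip_width: -0.0002
grasp_force: 0.0
```

```bash
python3 -m creep '[[[0,0,1],[0,0,0]],[[0,0,0],[0,0,0]]]';python3 -m creep '[[[0,0,1],[0,0,0]],[[0,0,0],[0,0,0]]]'
```

```text
clock: 9.55
eef_pos: [0.4666, -0.2764, 0.0882]
tool_rot: [0.261, 0.965, 0.0, -0.0]
ft_force: [0.3, 0.0, -0.3]
grip_width: -0.0002
grasp_force: 0.0
clock: 9.8
eef_pos: [0.4667, -0.2764, 0.0881]
tool_rot: [0.261, 0.965, -0.0, 0.0]
ft_force: [-1.5, 0.7, 5.3]
grip_width: -0.0002
grasp_force: 2.5
```

```bash
python3 -m creep '[[[0,0,-15],[0,0,0]],[[0,-29,-15],[0,0,0]],[[0,-30,0],[0,0,0]],[[0,-29,0],[0,0,0]],[[0,0,0],[0,0,0]],[[0,0,15],[0,0,0]],[[0,0,5],[0,0,0]],[[0,0,3],[0,0,0]],[[0,0,2],[0,0,0]],[[0,0,2],[0,0,0]],[[0,0,2],[0,0,0]],[[0,0,0],[0,0,0]]]'; python3 -m creep '[[[0,0,1],[0,0,0]],[[0,0,0],[0,0,0]]]'
```

```text
clock: 11.3
eef_pos: [0.4223, -0.3525, 0.0883]
tool_rot: [0.261, 0.965, -0.0, 0.0]
ft_force: [-0.1, -0.7, -0.6]
grip_width: -0.0004
grasp_force: 0.0
clock: 11.55
eef_pos: [0.4223, -0.3526, 0.088]
tool_rot: [0.261, 0.965, -0.0, 0.0]
ft_force: [-0.4, 0.1, 5.2]
grip_width: -0.0001
grasp_force: 2.4
```

```bash
python3 -m creep '[[[0,0,-20],[0,0,0]],[[14,3,-40],[0,0,0]],[[15,4,-40],[0,0,0]],[[15,4,-40],[0,0,0]],[[0,0,0],[0,0,0]],[[0,0,0],[0,0,0]]]';python3 d.py w4
```

```text
clock: 12.3
eef_pos: [0.3897, -0.3207, 0.2269]
tool_rot: [0.261, 0.965, -0.0, 0.0]
ft_force: [0.0, 0.1, -0.5]
grip_width: 0.0
grasp_force: 0.0
[ 0.38973114 -0.32072713  0.22693336]
k1 378 225 top 0.0953 deck 0.0861 hi-centroid [ 0.4872 -0.2411  0.0946]
k2 332 225 top 0.0892 deck 0.0861 hi-centroid [ 0.4658 -0.2778  0.0908]
k3 286 225 top 0.0951 deck 0.0861 hi-centroid [ 0.4443 -0.317   0.0947]
k4 240 226 top 0.089 deck 0.086 hi-centroid [ 0.4255 -0.3537  0.0907]
clr 363 179 top 0.0959 deck 0.0868 hi-centroid [ 0.4407 -0.2325  0.0955]
rel 251 180 top 0.098 deck 0.0971 hi-centroid [ 0.3895 -0.3209  0.0976]
```

View pics/w4.png

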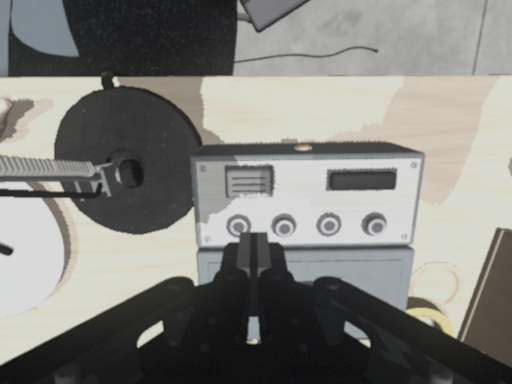

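Keys 2 (332,225) and 4 (240,226) are down, keys 1 and 3 are up, and the fingers are over the paddle. I'll press it now.

```bash
python3 -m creep '[[[0,0,45],[0,0,0]],[[0,0,45],[0,0,0]],[[0,0,27],[0,0,0]],[[0,0,8],[0,0,0]],[[0,0,4],[0,0,0]],[[0,0,3],[0,0,0]],[[0,0,3],[0,0,0]],[[0,0,2],[0,0,0]],[[0,0,0],[0,0,0]]]'; python3 -m creep '[[[0,0,1],[0,0,0]],[[0,0,0],[0,0,0]]]';python3 -m creep '[[[0,0,1],[0,0,0]],[[0,0,0],[0,0,0]]]'
```

```text
clock: 13.48
eef_pos: [0.3902, -0.321, 0.0908]
tool_rot: [0.261, 0.965, -0.0, 0.001]
ft_force: [0.2, 1.0, 2.9]
grip_width: -0.0
grasp_force: 1.6
clock: 13.72
eef_pos: [0.3902, -0.321, 0.0896]
tool_rot: [0.261, 0.965, -0.0, 0.001]
ft_force: [0.3, 0.1, 4.0]
grip_width: 0.0001
grasp_force: 1.8
clock: 13.98
eef_pos: [0.3902, -0.3211, 0.089]
tool_rot: [0.261, 0.965, -0.0, 0.001]
ft_force: [-2.3, 1.1, 6.6]
grip_width: -0.0001
grasp_force: 3.6
```

```bash
python3 -m creep '[[[0,0,1],[0,0,0]],[[0,0,0],[0,0,0]],[[0,0,0],[0,0,0]],[[0,0,0],[0,0,0]],[[0,0,-15],[0,0,0]],[[0,0,-30],[0,0,0]],[[10,10,-40],[0,0,0]],[[20,20,-40],[0,0,0]],[[0,0,0],[0,0,0]],[[0,0,0],[0,0,0]]]';python3 d.py w5; python3 -c "
from h import *
p=vision.camera('scene');a=p['image'];b=vision.camera('top')['image'];c=cv2.imread('pics/w5.png')
cv2.imwrite('pics/all.png',np.vstack([np.hstack([a[100:350,150:450],b[120:370,130:430]]),c[80:330,:].repeat(1,0)[:,:600] if c.shape[1]>=600 else cv2.copyMakeBorder(c[80:330],0,0,0,600-c.shape[1],cv2.BORDER_CONSTANT)]))"
```

```text
clock: 15.22
eef_pos: [0.3789, -0.2796, 0.2119]
tool_rot: [0.261, 0.965, 0.0, -0.0]
ft_force: [0.8, 0.2, 0.6]
grip_width: -0.0001
grasp_force: 0.0
[ 0.37888839 -0.27957702  0.2118595 ]
k1 349 261 top 0.0952 deck 0.0862 hi-centroid [ 0.4871 -0.2408  0.0947]
k2 302 261 top 0.0893 deck 0.086 hi-centroid [ 0.466  -0.2778  0.0908]
k3 255 262 top nan deck nan hi-centroid [nan nan nan]
k4 208 262 top 0.089 deck 0.0861 hi-centroid [ 0.4226 -0.3574  0.0908]
clr 332 216 top 0.096 deck 0.0868 hi-centroid [ 0.44   -0.2325  0.0955]
rel 218 217 top 0.098 deck 0.0969 hi-centroid [ 0.3892 -0.3207  0.0976]
  return _methods._mean(a, axis=axis, dtype=dtype,
  ret = ret.dtype.type(ret / rcount)
d.py:10: RuntimeWarning: Mean of empty slice.
  print(n,u,v,"top",np.median(P[ok&(d<.006),2]).round(4),"deck",np.median(P[ok&(d>.013)&(d<.018),2]).round(4), "hi-centroid",P[ok&(P[:,2]>.0905)&(d<.016)].mean(0).round(4))
  ret = um.true_divide(
```

View pics/all.png

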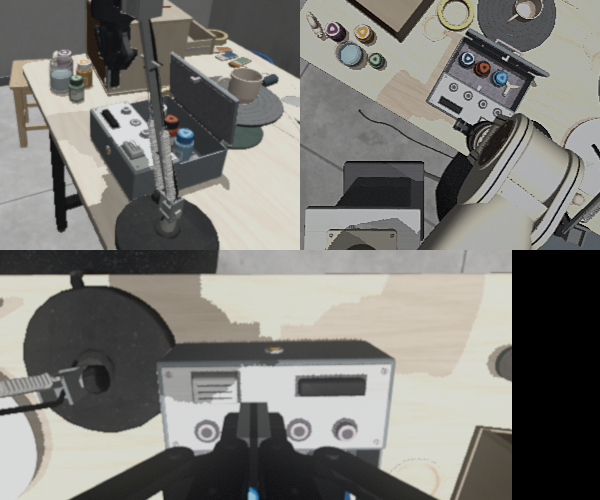

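The lid is open: the scene crop shows it upright at (205,95), with the bottles visible in the box at (172,122) and (184,143). The robot is clear of everything and the bystanders haven't moved.

```bash
python3 -m creep '[[[0,0,0],[0,0,0]],[[0,0,0],[0,0,0]],[[0,0,0],[0,0,0]],[[0,0,0],[0,0,0]]]'; python3 -c "
from h import *
print(workorder.job_done())"
```

```text
clock: 15.88
eef_pos: [0.379, -0.2797, 0.2123]
tool_rot: [0.261, 0.965, 0.0, -0.0]
ft_force: [-0.6, 0.2, 0.5]
grip_width: -0.0
grasp_force: 0.0
the job is handed in; nothing more can be done
None
```

The lock box is open and the job is handed in at 15.9 s: I cleared the keys, pressed keys 2 and 4, then the paddle, and the lid sprang open with the arm clear and the things around the box unmoved.

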